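# Check the plate gap of a blister-card press with a taper feeler gauge

### The job

Check the plate gap of the blister-card press: pick up the taper feeler gauge by its handle, lay its blade flat on the lower plate's lip and slide it squarely into the gap until it drags snugly, touching both plates, then stop there: do not force it on, since that jacks up the sprung upper plate. Finish still holding the gauge at that depth, gripped by the handle and at rest, and leave the other things on the bench undisturbed.

Things in the scene. Friction and masses are not known exactly. Their poses are not given: they have to be found in the camera images.
- gauge: Taper feeler gauge, lying flat. Wood handle 85 long, 20 wide, 34 tall mm (grip across the 20, 22 mm up); steel blade 130 x 16 mm leaves its +x end. Origin: centre of the handle's underside; +x to the tip, z up. Handle and blade share one flat underside. Blade thickness 2.5 mm at the tip, plus 0.06 mm per mm, 10.3 mm at the handle. About 0.2 kg, mass centre under 45 mm ahead of origin.
- gauge_tip (a point): middle of the blade tip's lower edge, 172.5 mm along +x from the gauge's origin, in the plane of its underside; axes as the gauge's
- press: Grey blister-card press, fixed: base 190 x 130 mm, 45 mm high, rear column, and above the plates a 50 mm wide head, top 138 mm above the bench (black cap 150). Origin: centre of the base's underside; +x is the way the blade goes in, from the mouth to the column; z up. The mouth lies 62 mm and the head's end 40 mm before (-x of) the origin.
- mouth (a point): On the top face of the steel lower plate, mid-width, at the line where the parallel gap begins; axes as the press. The lower plate (90 mm wide) reaches 23 mm further out (-x) as a lip, the outer 15 mm of it open above. Its top lies 60 to 62.5 mm above the bench, different each run, so the gap is 4.5 to 7 mm.
- platen_edge (a point): Mid-width of the upper plate's lower front edge while it rests down, straight above mouth, 67 mm above the bench; its height above mouth is the gap. Fixed to the press; axes as the press.
- platen (a joint): Lift (m) of the upper aluminium plate (90 wide, 110 deep, 12 thick mm): 0 resting down, up to 0.008. Weight and springs press it down with about 8 N, plus 0.5 N per mm. A bevel on its front rises 4 mm over the 8 mm before the mouth. Once the blade touches both plates, each further 17 mm of depth lifts it 1 mm; the drag is then 6 to 15 N. Leaning on the lower plate adds drag.
- bottle_a: loose bystander, leave alone; origin at the centre of its underside. Amber pill bottle, 42 mm diameter, 85 tall, white cap
- bottle_b: loose bystander, leave alone; origin at the centre of its underside. Amber pill bottle, 48 mm diameter, 100 tall
- bottle_c: loose bystander, leave alone; origin at the centre of its underside. Amber pill bottle, 35 mm diameter, 70 tall
- bottle_d: loose bystander, leave alone; origin at the centre of its underside. Amber pill bottle, 42 mm diameter, 85 tall
- stapler: loose bystander, leave alone; origin at the centre of its underside. Grey stapler 130 x 34 x 50 mm
- counter_tray: loose bystander, leave alone; origin at the centre of its underside. Blue two-bay pill-counting tray 150 x 180 x 22 mm
- anvil: the steel lower plate, 135 deep x 90 wide x 20 mm thick, fixed; origin: middle of its outer lip edge at its underside; axes as the press; its top is 60 to 62.5 mm above the bench
Things that resemble listed ones, but are neither listed nor needed, are in the scene too. There is more than one size of the gauge; the job needs the larger.

How it is judged:
By the outcome, as a careful person would: the job done as asked, in the order asked, and still so for the second after the job is handed in, while the arm keeps its last pose, push and grip.
It also fails if it takes over 56 s, if anything falls off the work surface, if the arm or the gripper's body presses on something with over 40 N, if the wrist force passes 120 N, or if a joint passes its speed limit or range.

### The arm

A 7-joint arm with a two-finger parallel gripper is mounted at the origin on the work surface. World frame = base frame: x ahead of the robot, y to its left, z up, the work surface at z = 0. Lengths are in m, angles in degrees, forces in N, time in s.
With the tool pointing down it reaches from about 0.425 to 0.875 m from the base axis. Payload 4.7 kg.
Tool frame: the origin (TCP) lies at the very end of the fingers, on their centre line; the grasp point (between the pads) lies env.tcp_to_grasp behind it (env.tcp_to_grasp is the distance from the TCP to the grasp point, in m); z points along the fingers, x is the direction in which the jaws open and shut, and the axes are right-handed (so a half turn about z gives the same grasp; the last joint's range is limited). The gripper opens to 87 mm and grips with 3 to 60 N. Pads are 19 mm wide; open, the fingers measure 117 mm over their backs; the gripper's body (75 mm by 190 mm) begins 51 mm behind the grasp point.
Start: joints at [-73.104, 18.392, -4.016, 83.108, 1.295, 78.541, -3.26], TCP at [0.18, 0.625, 0.223] pointing down, gripper open.
Joint ranges: [-163.93, 163.93], [-17.29, 119.83], [-79.2, 71.16], [3.27, 140.29], [-89.18, 269.18], [5.43, 117.66], [-154.24, 154.24]. Speed limits (degrees/s): [147.25, 147.25, 180, 180, 180, 180, 180].

### API

Orientations are given as [roll, pitch, yaw] about the fixed x, y, z axes, in that order (R = Rz(yaw) Ry(pitch) Rx(roll)).
In Python, from cell import env gives the robot as it stands. The module is installed in compiled form; this text tells all that it offers.
- The arm moves only by the tool send_rows, never from a script. Its argument "steps" is a list of rows, each a list of 3 entries, a list of its own where there are three numbers: the shift along the tool's x, y, z in m, then the turn, a rotation vector about the tool's x, y, z in rad, then the finger opening in m, from 0 to 0.087. A call has exactly 5 rows; each row is the pose to reach, as a shift and turn from the pose commanded when the call began, along the tool's axes at that moment; what a row does not reach only later rows make up. A row lasts 1/12 s, in which the tool goes at most 41.7 mm and 7.16 degrees, less where a joint would pass 70% of its speed; a pose out of reach is approached as far as the arm can. A call with a gripper value outside its range is refused whole. The fingers move at their own pace and stop on an object; "grip_force" is the grip in N (left out, the last holds). Time passes only in rows, so rows that repeat a pose let the fingers close, or fill a call up. It gives the time, the measured TCP pose, the force and the opening at its end, in the units of the state.
- env.get_obs(): the state, without advancing time (a new reading comes with each control period).
- env.read_camera(name): name is "scene" or "top" or "wrist"; returns a dict with "pixels" (384x512x3 uint8, red, green, blue), "fx", "fy", "cx", "cy" (pixels), "position" and "rotation" of the camera in the world. Camera axes: x right, y up, looking along -z (the intrinsics and any distortion apply to the point x, -y, -z); pixel columns grow to the right and rows downward; lengths in m; the calibration is good to about 2 mm. A picture is of the moment at which its call begins. There is no depth.
- env.sign_off(): hands the job in, once; it reports no verdict.
The state is a dict: "time_s": time; "qpos": joint angles; "joint_velocities": joint speeds; "effort": joint torques, N m; "tool_pos": TCP position; "tool_rot": TCP orientation; "force": force on the tool from outside, world axes, zero at the start; "wrist_torque": the same for the moment, N m; "grip_width": finger opening in m.
Only numpy, scipy, OpenCV 4.12 (cv2) and the standard library are available. Lean on these libraries where they do the work, as an engineer would, in place of code of your own. Each camera call takes 0.05 s, during which the arm holds its last target.

## Working session

There is one attempt and no reset: what is moved stays moved. The work goes in short steps, Python scripts to look and compute and a tool call to move; the robot and the scene stay as the last step left them, time stands still between calls to the robot, and variables do not carry over. Pictures are saved under pics/ and viewed, and the job is handed in when it is done.

Besides the shell and the picture viewer there is one more tool, called after "Request:" in YAML: its name, and indented under it one key for each argument. send_rows: Moves the arm, as the interface text tells. Its arguments: {"type":"object","properties":{"steps":{"type":"array"},"grip_force":{"type":"number"}},"required":["steps"]}

```bash
mkdir -p pics; ls; cat > h.py <<'E'
import numpy as np, cv2
from cell import env
def snap(n,f):
    c=env.read_camera(n); cv2.imwrite('pics/'+f,cv2.cvtColor(c['pixels'],cv2.COLOR_RGB2BGR)); 
    import pickle; pickle.dump(c,open('pics/'+f[:-4]+'.pkl','wb')); return c
def load(f):
    import pickle; return pickle.load(open('pics/'+f+'.pkl','rb'))
def crop(f,x0,y0,x1,y1,s,out):
    im=cv2.imread('pics/'+f+'.png')[y0:y1,x0:x1]; cv2.imwrite('pics/'+out,cv2.resize(im,None,fx=s,fy=s,interpolation=cv2.INTER_CUBIC))
def ray(c,u,v):
    d=np.array([(u-c['cx'])/c['fx'],-(v-c['cy'])/c['fy'],-1.]); return np.array(c['position']),np.array(c['rotation'])@d
def onz(c,u,v,z):
    p,d=ray(c,u,v); return p+d*(z-p[2])/d[2]
def proj(c,P):
    q=np.array(c['rotation']).T@(np.array(P)-c['position']); return c['cx']+c['fx']*q[0]/-q[2], c['cy']+c['fy']*q[1]/q[2]
E
python3 - <<'E'
from h import *
for n in ['scene','top','wrist']:
    c=snap(n,n+'0.png'); print({k:v for k,v in c.items() if k!='pixels'})
print(env.get_obs(), env.tcp_to_grasp)
E
```

```text
pics
{'fx': 411.32389231308184, 'fy': 411.32389231308184, 'cx': 255.774304227958, 'cy': 190.60600822471483, 'position': array([1.2836244 , 0.02087208, 1.02789127]), 'rotation': array([36.4386919 , -0.55605266, 89.82530495])}
{'fx': 377.63634188997673, 'fy': 377.63634188997673, 'cx': 255.17788582776552, 'cy': 188.8097911276828, 'position': array([0.34572336, 0.03566401, 1.28333448]), 'rotation': array([ 10.42957969,  -0.7467358 , -89.04658151])}
{'fx': 280.2161138558027, 'fy': 280.2161138558027, 'cx': 255.54144327315976, 'cy': 193.11777748063903, 'position': array([0.11068224, 0.64422272, 0.38339441]), 'rotation': array([-15.1465535,   0.1504576,  73.8837035])}
{'time_s': 0.15, 'qpos': array([-73.10421524,  18.42915346,  -4.01475351,  83.15896311,
         1.29562591,  78.54133979,  -3.25860925]), 'joint_velocities': array([-0.08303054, -0.19533001,  0.03951264, -0.21649373,  0.05363061,
        0.03045767, -0.08005482]), 'effort': array([ 6.21443547e-06, -4.91795254e+01, -4.04621065e-01, -3.12876606e+01,
       -6.40540710e-02,  4.05347056e-02,  1.08853010e-04]), 'tool_pos': array([0.18006363, 0.62412254, 0.22171334]), 'tool_rot': array([1.79994043e+02, 8.42073916e-02, 7.39143842e+01]), 'force': array([-0.31964609,  0.95146892,  0.13031908]), 'wrist_torque': array([-0.05043116, -0.00253395,  0.00293026]), 'grip_width': 0.08715286338936645} 0.0187
```

```bash
python3 - <<'E'
s=open('h.py').read()
s=s.replace("np.array(c['rotation'])","RR(c['rotation'])").replace("def ray","from scipy.spatial.transform import Rotation as Ro\ndef RR(r): return Ro.from_euler('xyz',r,degrees=True).as_matrix()\ndef ray")
open('h.py','w').write(s)
E
python3 - <<'E'
from h import *
c=load('wrist0'); print(proj(c,[0.18,0.624,0.222]))
for n in ['scene0','top0']:
  crop(n,0,0,512,384,1.5,n+'b.png')
E
```

```text
(np.float64(255.92268314753247), np.float64(237.28406281888755))
```

View pics/scene0b.png

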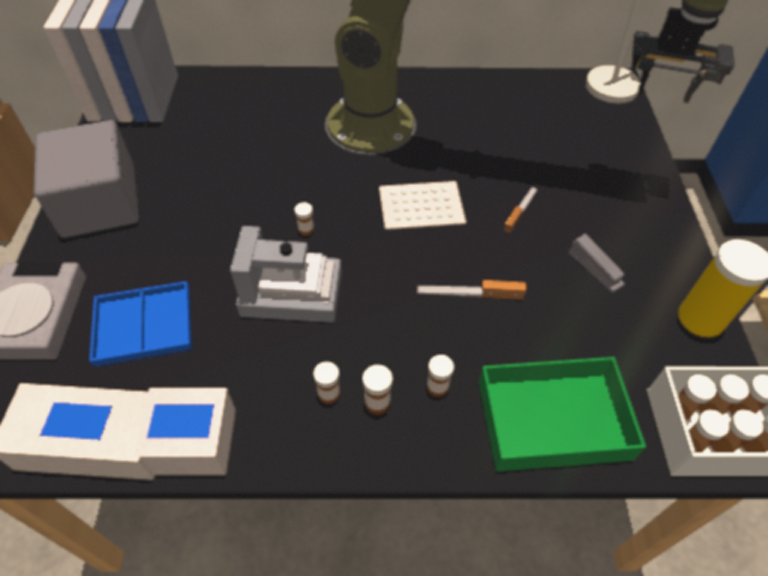

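View pics/top0b.png

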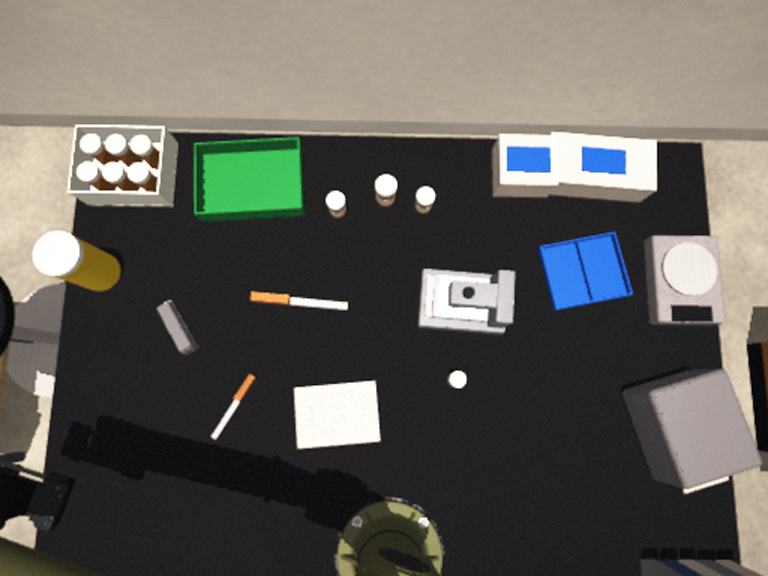

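View pics/wrist0.png

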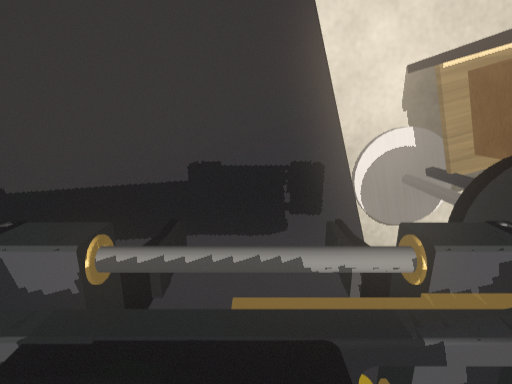

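The large gauge lies at about (250–348, 300) in the 1.5x top view with its tip toward the press. The press mouth faces it, at about (425, 297). Next I'll enlarge both.

```bash
python3 - <<'E'
from h import *
crop('top0',155,170,255,230,8,'t_g.png')
crop('top0',270,165,350,225,10,'t_p.png')
crop('scene0',145,140,240,220,8,'s_p.png')
crop('scene0',265,170,365,220,8,'s_g.png')
E
```

```text
(no output)
```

View pics/t_g.png

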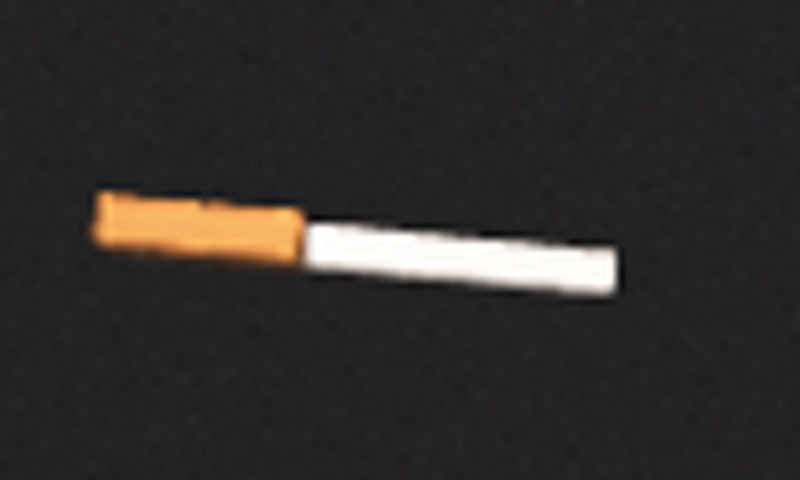

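View pics/t_p.png

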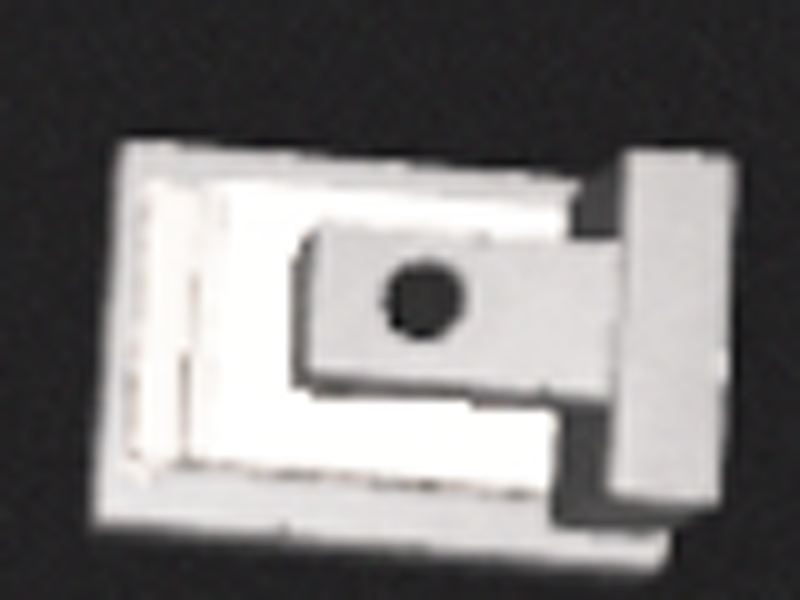

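View pics/s_p.png

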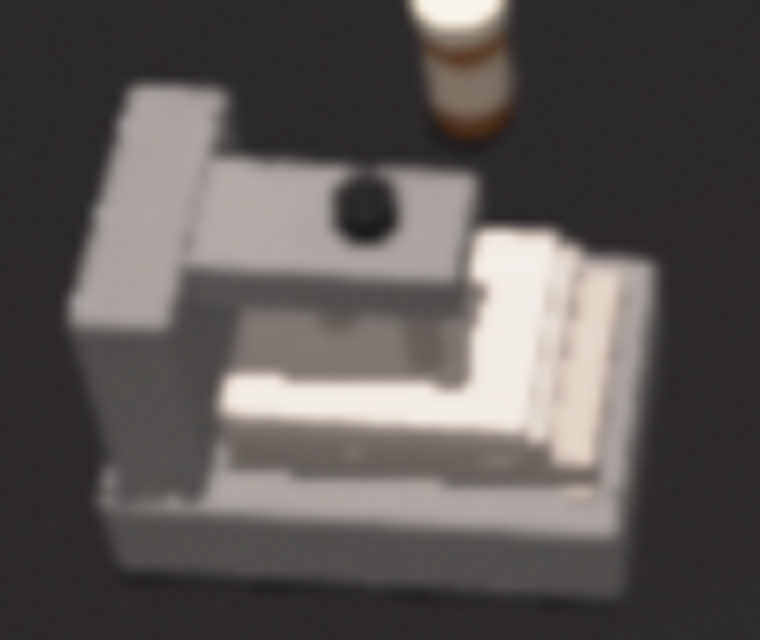

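View pics/s_g.png

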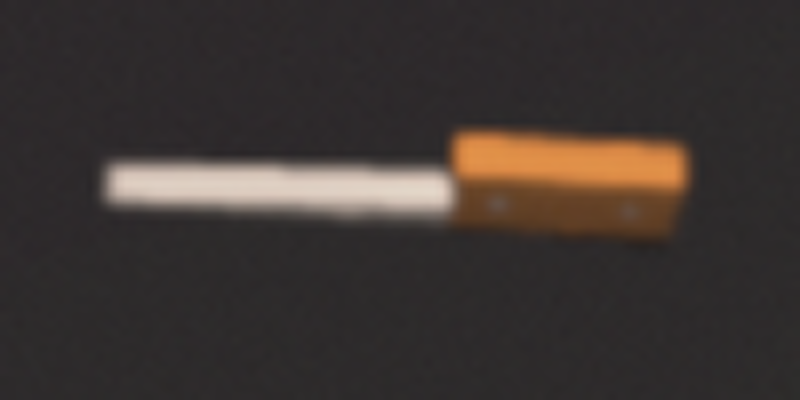

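```bash
python3 - <<'E'
from h import *
t=load('top0'); s=load('scene0')
def T(x,y,z,x0,y0,k,c): return onz(c,(x+.5)/k-.5+x0,(y+.5)/k-.5+y0,z)
np.set_printoptions(precision=4,suppress=True)
H=np.array([T(x,y,.034,155,170,8,t) for x,y in[(97,190),(304,209),(302,266),(95,247)]])
B=np.array([T(x,y,z,155,170,8,t) for x,y,z in[(305,224,.0103),(617,248,.0025),(615,296,.0025),(304,268,.0103)]])
print('H',H,H.mean(0));print('B',B)
tip=(B[1]+B[2])/2; back=(H[0]+H[3])/2; ax=tip-back; print('tip',tip,'back',back,np.linalg.norm(ax[:2]),'yaw',np.degrees(np.arctan2(ax[1],ax[0])))
Hs=np.array([T(x,y,.034,265,170,8,s) for x,y in[(455,130),(690,145),(687,190),(453,178)]]); print('Hs',Hs,Hs.mean(0))
tb=T(104,183,.0025,265,170,8,s); print('tip s',tb)
P=np.array([T(x,y,.045,270,165,10,t) for x,y in[(120,140),(95,525),(665,575)]]); print('P',P, np.linalg.norm(P[1]-P[0]),np.linalg.norm(P[2]-P[1]))
for a in [P[1]-P[0]]: print('yaw', np.degrees(np.arctan2(a[1],a[0])))
a=P[2]-P[1];print(np.degrees(np.arctan2(a[1],a[0])))
print('ctr',(P[0]+P[2])/2)
Hd=np.array([T(x,y,.138,270,165,10,t) for x,y in[(318,222),(305,380)]]); print('head',Hd,Hd.mean(0),np.linalg.norm(Hd[1]-Hd[0]))
Ps=np.array([T(x,y,.045,145,140,8,s) for x,y in[(657,262),(622,535),(103,505)]]); print('Ps',Ps,(Ps[0]+Ps[2])/2)
a=Ps[1]-Ps[0];print(np.linalg.norm(a),np.degrees(np.arctan2(a[1],a[0])))
a=Ps[2]-Ps[1];print(np.linalg.norm(a),np.degrees(np.arctan2(a[1],a[0])))
E
```

```text
H [[0.555  0.3191 0.034 ]
 [0.5486 0.2323 0.034 ]
 [0.5245 0.232  0.034 ]
 [0.5309 0.3185 0.034 ]] [0.5397 0.2755 0.034 ]
B [[0.546  0.2353 0.0103]
 [0.5393 0.1027 0.0025]
 [0.5185 0.103  0.0025]
 [0.527  0.2348 0.0103]]
tip [0.5289 0.1028 0.0025] back [0.5429 0.3188 0.034 ] 0.21637923220685984 yaw -93.717471469492
Hs [[0.5309 0.2322 0.034 ]
 [0.5377 0.3206 0.034 ]
 [0.5587 0.3165 0.034 ]
 [0.5535 0.2292 0.034 ]] [0.5452 0.2746 0.034 ]
tip s [0.5333 0.1005 0.0025]
P [[ 0.6106 -0.0646  0.045 ]
 [ 0.4809 -0.0568  0.045 ]
 [ 0.4678 -0.2446  0.045 ]] 0.12992173517007374 0.18824616094931734
yaw 176.59327336574958
-93.99521380374253
ctr [ 0.5392 -0.1546  0.045 ]
head [[ 0.566  -0.1184  0.138 ]
 [ 0.5165 -0.1141  0.138 ]] [ 0.5413 -0.1163  0.138 ] 0.04961900113139764
Ps [[ 0.4885 -0.0564  0.045 ]
 [ 0.6151 -0.0641  0.045 ]
 [ 0.6027 -0.2526  0.045 ]] [ 0.5456 -0.1545  0.045 ]
0.12682494362998553 -3.4756862248301292
0.18892440044048664 -93.7846807329536
```

```bash
cat >> h.py <<'E'
def go(p,yaw,roll=180.,pitch=0.):
    o=env.get_obs(); R=RR(o['tool_rot']); Rt=RR([roll,pitch,yaw])
    print('t',round(o['time_s'],2),'tcp',np.round(o['tool_pos'],4),np.round(o['tool_rot'],2),'F',np.round(o['force'],2),'M',np.round(o['wrist_torque'],2),'w',round(o['grip_width'],4))
    print('shift',np.round(R.T@(np.array(p)-o['tool_pos']),4).tolist(),'rv',np.round(Ro.from_matrix(R.T@Rt).as_rotvec(),4).tolist())
E
python3 -c "
from h import *
go([.54,.12,.2],-3.7)"
```

```text
t 0.15 tcp [0.1801 0.6241 0.2217] [1.7999e+02 8.0000e-02 7.3910e+01] F [-0.32  0.95  0.13] M [-0.05 -0.    0.  ] w 0.0872
shift [-0.3846, 0.4855, 0.0223] rv [0.0011, 0.0012, 1.3546]
```

Request:
send_rows:
  steps:
    - [[-0.025, 0.032, 0.0015], [0, 0, 0.1], 0.087]
    - [[-0.05, 0.064, 0.003], [0, 0, 0.21], 0.087]
    - [[-0.076, 0.096, 0.0045], [0, 0, 0.33], 0.087]
    - [[-0.101, 0.128, 0.006], [0, 0, 0.45], 0.087]
    - [[-0.127, 0.16, 0.0075], [0, 0, 0.57], 0.087]

```text
time_s: 0.57
tool_pos: [0.2994, 0.4564, 0.2147]
tool_rot: [-180.0, 0.0, 40.9]
force: [0.7, 1.1, 1.0]
grip_width: 0.0871
```

```bash
python3 -c "
from h import *
go([.54,.12,.2],-3.7)"
```

```text
t 0.57 tcp [0.2994 0.4564 0.2147] [-1.800e+02  1.000e-02  4.093e+01] F [0.7  1.12 1.  ] M [-0.06 -0.01 -0.03] w 0.0871
shift [-0.0386, 0.4118, 0.0147] rv [0.0001, 0.0002, 0.7789]
```

Request:
send_rows:
  steps:
    - [[-0.004, 0.041, 0.001], [0, 0, 0.12], 0.087]
    - [[-0.008, 0.082, 0.003], [0, 0, 0.24], 0.087]
    - [[-0.012, 0.123, 0.005], [0, 0, 0.36], 0.087]
    - [[-0.016, 0.164, 0.007], [0, 0, 0.48], 0.087]
    - [[-0.02, 0.205, 0.008], [0, 0, 0.6], 0.087]

```text
time_s: 0.98
tool_pos: [0.4194, 0.2889, 0.2068]
tool_rot: [-180.0, 0.0, 6.5]
force: [0.5, -0.1, -0.1]
grip_width: 0.0869
```

```bash
python3 -c "
from h import *
go([.54,.12,.2],-3.7)"
```

```text
t 0.98 tcp [0.4194 0.2889 0.2068] [-1.7999e+02  1.0000e-02  6.5500e+00] F [ 0.47 -0.09 -0.14] M [-0.1  -0.02 -0.03] w 0.0869
shift [0.1006, 0.1815, 0.0068] rv [-0.0002, 0.0002, 0.1788]
```

Request:
send_rows:
  steps:
    - [[0.02, 0.036, 0.001], [0, 0, 0.06], 0.087]
    - [[0.04, 0.072, 0.002], [0, 0, 0.12], 0.087]
    - [[0.06, 0.108, 0.003], [0, 0, 0.17], 0.087]
    - [[0.08, 0.144, 0.004], [0, 0, 0.17], 0.087]
    - [[0.1, 0.178, 0.005], [0, 0, 0.17], 0.087]

```text
time_s: 1.4
tool_pos: [0.5402, 0.1239, 0.2021]
tool_rot: [-180.0, -0.0, -2.9]
force: [1.4, 0.4, 0.0]
grip_width: 0.0869
```

```bash
python3 -c "
from h import *
snap('wrist','w1.png')
go([.54,-.1,.26],-3.7)"
```

```text
t 1.45 tcp [0.5447 0.1147 0.2022] [179.69  -0.27  -3.47] F [ 4.16 -5.84 -0.34] M [-0.58 -0.31 -0.  ] w 0.0869
shift [0.0086, 0.2149, -0.0566] rv [0.0054, -0.0048, 0.0039]
```

View pics/w1.png

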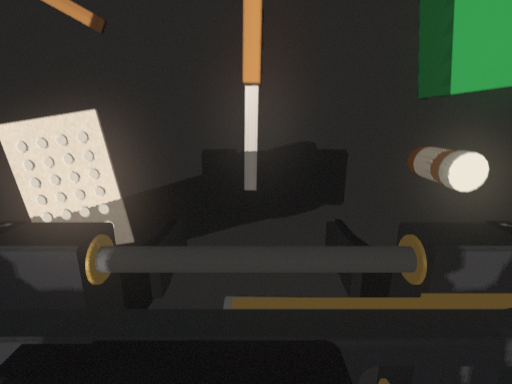

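The gauge shows clearly (handle around column 253, tip around (250, 190)) and is nearly aligned with the tool. Next I'll look at the press.

Request:
send_rows:
  steps:
    - [[0.001, 0.04, -0.012], [0, 0, 0], 0.087]
    - [[0.001, 0.08, -0.024], [0, 0, 0], 0.087]
    - [[0.001, 0.12, -0.036], [0, 0, 0], 0.087]
    - [[0.001, 0.16, -0.05], [0, 0, 0], 0.087]
    - [[0.001, 0.195, -0.058], [0, 0, 0], 0.087]

```text
time_s: 1.87
tool_pos: [0.5304, -0.0711, 0.2614]
tool_rot: [-180.0, -0.1, -2.9]
force: [1.4, -0.9, -0.9]
grip_width: 0.0873
```

Request:
send_rows:
  steps:
    - [[0, 0, 0], [0, 0, 0], 0.087]
    - [[0, 0, 0], [0, 0, 0], 0.087]
    - [[0, 0, 0], [0, 0, 0], 0.087]
    - [[0, 0, 0], [0, 0, 0], 0.087]
    - [[0, 0, 0], [0, 0, 0], 0.087]

```text
time_s: 2.28
tool_pos: [0.5306, -0.0667, 0.2594]
tool_rot: [-180.0, 0.1, -2.7]
force: [-0.4, -0.7, -0.9]
grip_width: 0.087
```

```bash
python3 -c "
from h import *
snap('wrist','w2.png')
go([.54,.12,.2],-3.7)
crop('w2',120,60,400,250,2.8,'w2b.png')"
```

```text
t 2.33 tcp [ 0.5306 -0.067   0.2595] [ 1.8e+02  6.0e-02 -2.7e+00] F [ 0.72 -0.2  -0.51] M [-0.04  0.05 -0.05] w 0.087
shift [0.0006, -0.1872, 0.0595] rv [0.0, 0.001, 0.0174]
```

View pics/w2b.png

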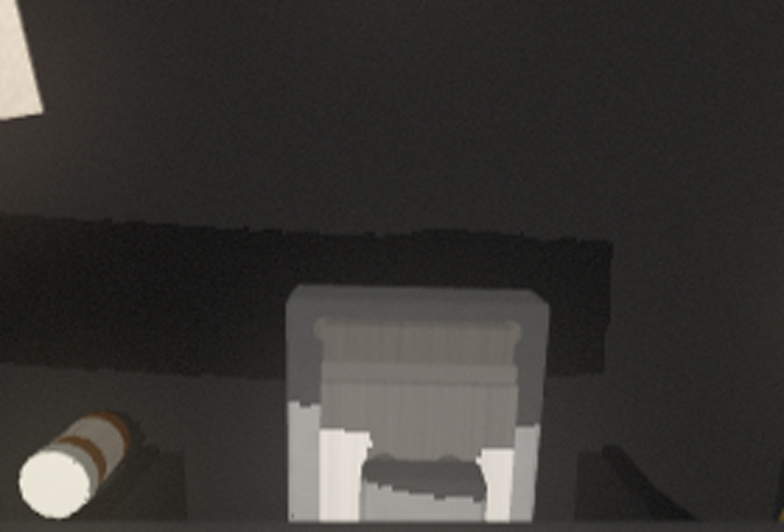

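```bash
python3 - <<'E'
from h import *
np.set_printoptions(precision=4,suppress=True)
c=load('w2'); k=2.8
def T(x,y,z): return onz(c,(x+.5)/k-.5+120,(y+.5)/k-.5+60,z)
print(c['position'],c['rotation'])
for nm,a,b,z in [('lip',(318,324),(519,325),.061),('bevtop',(321,362),(518,364),.071),('l2',(320,384),(518,385),.079),('basetop',(287,308),(549,309),.045),('basebot',(298,286),(540,292),.0)]:
    A,B=T(*a,z),T(*b,z); print(nm,A,B,(A+B)/2,np.linalg.norm(B-A),np.degrees(np.arctan2(*(B-A)[[1,0]])))
for nm,a,b,z in [('lplate',(320,330),(320,520),.079),('rplate',(518,385),(513,520),.079),('lbase',(287,308),(289,520),.045),('rbase',(549,309),(533,520),.045)]:
    A,B=T(*a,z),T(*b,z);print(nm,A,B,np.degrees(np.arctan2(*(B-A)[[1,0]])))
d=load('w1')
E
crop() { :; }; python3 -c "
from h import *
crop('w1',200,0,300,200,4,'w1b.png')"
```

```text
[0.5332 0.0046 0.4212] [-15.1778   0.0735  -2.7148]
lip [ 0.5    -0.0676  0.061 ] [ 0.5939 -0.0725  0.061 ] [ 0.547 -0.07   0.061] 0.0940141413185262 -2.990104113377893
bevtop [ 0.5011 -0.0834  0.071 ] [ 0.5918 -0.0887  0.071 ] [ 0.5464 -0.0861  0.071 ] 0.09078309666926869 -3.2963258731710003
l2 [ 0.5007 -0.0917  0.079 ] [ 0.5904 -0.0964  0.079 ] [ 0.5456 -0.094   0.079 ] 0.08981523174748707 -2.994685352591063
basetop [ 0.4841 -0.0622  0.045 ] [ 0.6112 -0.0687  0.045 ] [ 0.5476 -0.0654  0.045 ] 0.1272941802921612 -2.922833679625562
basebot [ 0.4851 -0.0584  0.    ] [ 0.6156 -0.0679  0.    ] [ 0.5503 -0.0632  0.    ] 0.13085296589781165 -4.132491246637221
lplate [ 0.5024 -0.0667  0.079 ] [ 0.4962 -0.1589  0.079 ] -93.86981906217247
rplate [ 0.5904 -0.0964  0.079 ] [ 0.5879 -0.1632  0.079 ] -92.12444858507685
lbase [ 0.4841 -0.0622  0.045 ] [ 0.4763 -0.1744  0.045 ] -93.96727172386632
rbase [ 0.6112 -0.0687  0.045 ] [ 0.6038 -0.1803  0.045 ] -93.77803831185554
```

View pics/w1b.png

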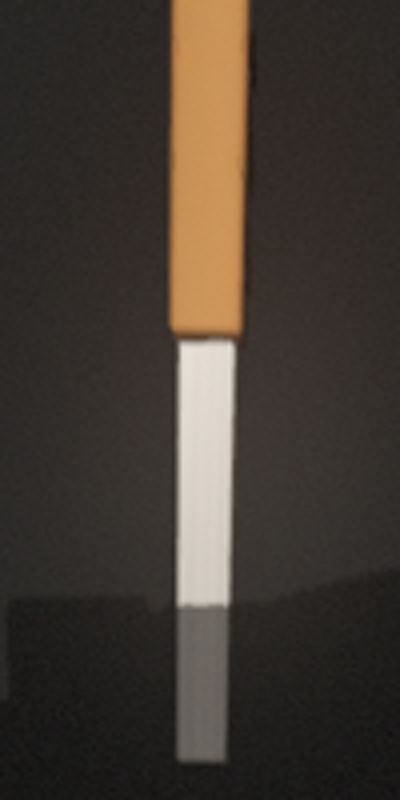

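```bash
python3 - <<'E'
from h import *
np.set_printoptions(precision=4,suppress=True)
c=load('w1'); k=4
def T(x,y,z): return onz(c,(x+.5)/k-.5+200,(y+.5)/k-.5,z)
print(c['position'],c['rotation'])
hf=(T(170,331,.034)+T(242,331,.034))/2; hb=(T(172,1,.034)+T(249,1,.034))/2
tip=(T(177,762,.0025)+T(228,762,.0025))/2; bf=(T(178,342,.0103)+T(235,342,.0103))/2
print(hf,hb,tip,bf)
for a,b in[(hb,hf),(bf,tip),(hb,tip)]: print(np.degrees(np.arctan2(*(b-a)[[1,0]])),np.linalg.norm((b-a)[:2]))
e=[T(170,331,.034),T(172,1,.034),T(242,331,.034),T(249,1,.034)]
print(np.array(e))
go([.54,.245,.16],-3.6)
E
```

```text
[0.5428 0.1952 0.364 ] [-15.1737  -0.0099  -2.9268]
[0.5399 0.2323 0.034 ] [0.5454 0.3115 0.034 ] [0.531  0.1018 0.0025] [0.5396 0.2319 0.0103]
-93.99793278853706 0.07936505382627639
-93.79174990514377 0.13046998236730548
-93.9252171495393 0.2102306401540533
[[0.5299 0.2328 0.034 ]
 [0.5355 0.312  0.034 ]
 [0.5498 0.2318 0.034 ]
 [0.5553 0.311  0.034 ]]
t 2.33 tcp [ 0.5306 -0.067   0.2595] [180.     0.06  -2.7 ] F [ 0.72 -0.2  -0.51] M [-0.04  0.05 -0.05] w 0.087
shift [-0.0052, -0.3121, 0.0995] rv [0.0, 0.001, 0.0157]
```

Request:
send_rows:
  steps:
    - [[-0.001, -0.04, 0.005], [0, 0, 0.02], 0.087]
    - [[-0.002, -0.08, 0.015], [0, 0, 0.02], 0.087]
    - [[-0.003, -0.12, 0.03], [0, 0, 0.02], 0.087]
    - [[-0.004, -0.16, 0.045], [0, 0, 0.02], 0.087]
    - [[-0.005, -0.198, 0.06], [0, 0, 0.02], 0.087]

```text
time_s: 2.75
tool_pos: [0.5351, 0.1311, 0.2]
tool_rot: [-180.0, -0.0, -3.9]
force: [0.4, 0.0, -0.1]
grip_width: 0.0869
```

```bash
python3 -c "
from h import *
go([.5413,.2527,.08],-3.9)"
```

```text
t 2.75 tcp [0.5351 0.1311 0.2   ] [-1.7996e+02 -2.0000e-02 -3.9100e+00] F [ 0.4   0.03 -0.08] M [-0.16 -0.04 -0.  ] w 0.0869
shift [-0.0021, -0.1216, 0.1201] rv [-0.0007, -0.0003, -0.0001]
```

Request:
send_rows:
  steps:
    - [[-0.001, -0.035, 0.02], [0, 0, 0], 0.087]
    - [[-0.001, -0.065, 0.045], [0, 0, 0], 0.087]
    - [[-0.002, -0.093, 0.075], [0, 0, 0], 0.087]
    - [[-0.002, -0.11, 0.1], [0, 0, 0], 0.087]
    - [[-0.002, -0.12, 0.118], [0, 0, 0], 0.087]

```text
time_s: 3.17
tool_pos: [0.5392, 0.2521, 0.0792]
tool_rot: [180.0, 0.2, -3.7]
force: [-0.6, -0.6, -1.2]
grip_width: 0.0871
```

Request:
send_rows:
  steps:
    - [[0, 0, 0], [0, 0, 0], 0.087]
    - [[0, 0, 0], [0, 0, 0], 0.087]
    - [[0, 0, 0], [0, 0, 0], 0.087]
    - [[0, 0, 0], [0, 0, 0], 0.087]
    - [[0, 0, 0], [0, 0, 0], 0.087]

```text
time_s: 3.58
tool_pos: [0.5433, 0.2472, 0.0844]
tool_rot: [-179.9, -0.1, -4.1]
force: [0.2, 0.5, 1.6]
grip_width: 0.0872
```

```bash
python3 -c "
from h import *
c=snap('wrist','w3.png')
go([.5413,.2527,.0035],-3.9)
print(proj(c,[.5413,.2527,.034]),proj(c,[.5428,.2747,.034]))"
```

```text
t 3.63 tcp [0.543  0.2474 0.0842] [-1.7991e+02 -1.2000e-01 -4.1000e+00] F [1.1  0.18 0.34] M [-0.11 -0.02  0.02] w 0.0872
shift [-0.0023, -0.0051, 0.0807] rv [-0.0016, -0.0022, -0.0034]
(np.float64(253.7252120200262), np.float64(203.46499678905107)) (np.float64(253.55823435596085), np.float64(176.17333378557746))
```

View pics/w3.png

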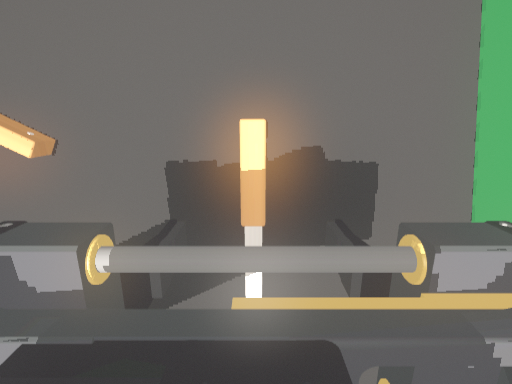

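Request:
send_rows:
  steps:
    - [[-0.002, -0.005, 0.02], [0, 0, 0], 0.087]
    - [[-0.002, -0.005, 0.04], [0, 0, 0], 0.087]
    - [[-0.002, -0.005, 0.06], [0, 0, 0], 0.087]
    - [[-0.002, -0.005, 0.07], [0, 0, 0], 0.087]
    - [[-0.002, -0.005, 0.073], [0, 0, 0], 0.087]

```text
time_s: 4.05
tool_pos: [0.5393, 0.2521, 0.0082]
tool_rot: [179.9, 0.1, -4.0]
force: [0.1, -1.2, -0.3]
grip_width: 0.087
```

Request:
send_rows:
  steps:
    - [[0, 0, 0], [0, 0, 0], 0.087]
    - [[0, 0, 0], [0, 0, 0], 0.087]
    - [[0, 0, 0], [0, 0, 0], 0.087]
    - [[0, 0, 0], [0, 0, 0], 0.087]
    - [[0, 0, 0], [0, 0, 0], 0.087]

```text
time_s: 4.47
tool_pos: [0.5409, 0.2534, 0.0105]
tool_rot: [-179.9, -0.1, -4.0]
force: [0.2, 0.9, -0.6]
grip_width: 0.0865
```

```bash
python3 -c "
from h import *
go([.5413,.2527,.0035],-3.9)"
```

```text
t 4.47 tcp [0.5409 0.2534 0.0105] [-1.7994e+02 -8.0000e-02 -4.0100e+00] F [ 0.17  0.9  -0.59] M [-0.1   0.06 -0.04] w 0.0865
shift [0.0004, 0.0007, 0.007] rv [-0.0011, -0.0013, -0.0019]
```

Request:
send_rows:
  steps:
    - [[0, 0, 0.003], [0, 0, 0], 0.087]
    - [[0, 0, 0.006], [0, 0, 0], 0.087]
    - [[0, 0, 0.0065], [0, 0, 0], 0.087]
    - [[0, 0, 0.0065], [0, 0, 0], 0.06]
    - [[0, 0, 0.0065], [0, 0, 0], 0.04]
  grip_force: 30

```text
time_s: 4.88
tool_pos: [0.5402, 0.253, 0.0029]
tool_rot: [180.0, 0.0, -4.0]
force: [0.2, -0.0, 0.6]
grip_width: 0.0802
```

Request:
send_rows:
  steps:
    - [[0, 0, 0], [0, 0, 0], 0.03]
    - [[0, 0, 0], [0, 0, 0], 0.025]
    - [[0, 0, 0], [0, 0, 0], 0.02]
    - [[0, 0, 0], [0, 0, 0], 0.015]
    - [[0, 0, 0], [0, 0, 0], 0.01]
  grip_force: 45

```text
time_s: 5.3
tool_pos: [0.5404, 0.2531, 0.0031]
tool_rot: [-180.0, -0.0, -4.0]
force: [-0.4, -0.0, -0.4]
grip_width: 0.0484
```

Request:
send_rows:
  steps:
    - [[0, 0, 0], [0, 0, 0], 0.01]
    - [[0, 0, 0], [0, 0, 0], 0.01]
    - [[0, 0, 0], [0, 0, 0], 0.01]
    - [[0, 0, 0], [0, 0, 0], 0.01]
    - [[0, 0, 0], [0, 0, 0], 0.01]
  grip_force: 45

```text
time_s: 5.72
tool_pos: [0.5405, 0.2531, 0.0031]
tool_rot: [-180.0, -0.0, -4.0]
force: [0.1, -0.5, 0.4]
grip_width: 0.0202
```

```bash
python3 -c "
from h import *
c=snap('wrist','w4.png')
go([.5413,.2527,.09],-3.6)"
```

```text
t 5.77 tcp [0.5405 0.2531 0.0031] [-1.7999e+02 -2.0000e-02 -4.0100e+00] F [ 1.2  -0.38 -0.  ] M [-0.1  -0.01  0.03] w 0.0198
shift [0.0009, 0.0003, -0.0869] rv [-0.0002, -0.0004, -0.0072]
```

View pics/w4.png

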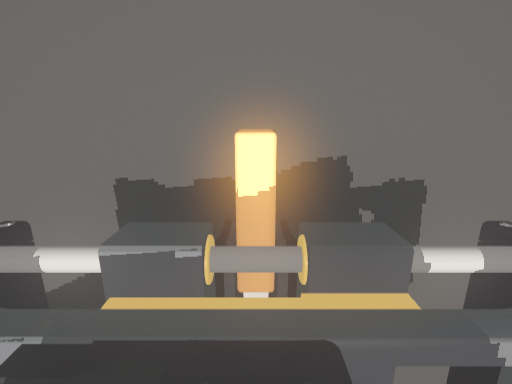

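Request:
send_rows:
  steps:
    - [[0, 0, 0], [0, 0, 0], 0.01]
    - [[0, 0, -0.005], [0, 0, 0], 0.01]
    - [[0, 0, -0.015], [0, 0, 0], 0.01]
    - [[0, 0, -0.03], [0, 0, 0], 0.01]
    - [[0, 0, -0.045], [0, 0, 0], 0.01]
  grip_force: 55

```text
time_s: 6.18
tool_pos: [0.5397, 0.2528, 0.0486]
tool_rot: [180.0, 0.1, -4.0]
force: [-0.2, -0.1, -3.1]
grip_width: 0.0197
```

Request:
send_rows:
  steps:
    - [[0, 0, -0.015], [0, 0, 0], 0.01]
    - [[0, 0, -0.03], [0, 0, 0], 0.01]
    - [[0, 0, -0.045], [0, 0, 0], 0.01]
    - [[0, 0, -0.06], [0, 0, 0], 0.01]
    - [[0, 0, -0.06], [0, 0, 0], 0.01]

```text
time_s: 6.6
tool_pos: [0.5423, 0.254, 0.112]
tool_rot: [-179.8, -0.3, -4.0]
force: [1.0, -0.5, -1.7]
grip_width: 0.0193
```

```bash
python3 -c "
from h import *
go([.5547,.0697,.1],-3.6)"
```

```text
t 6.6 tcp [0.5423 0.254  0.112 ] [-179.79   -0.28   -4.02] F [ 1.01 -0.46 -1.68] M [-0.09 -0.09 -0.02] w 0.0193
shift [0.0252, 0.183, 0.0115] rv [-0.0037, -0.0049, -0.0073]
```

Request:
send_rows:
  steps:
    - [[0.004, 0.03, 0], [0, 0, -0.007], 0.01]
    - [[0.008, 0.06, 0], [0, 0, -0.007], 0.01]
    - [[0.014, 0.09, 0], [0, 0, -0.007], 0.01]
    - [[0.02, 0.115, 0], [0, 0, -0.007], 0.01]
    - [[0.024, 0.133, 0], [0, 0, -0.007], 0.01]

```text
time_s: 7.02
tool_pos: [0.5547, 0.1151, 0.1076]
tool_rot: [179.9, 0.0, -3.8]
force: [0.5, 0.2, -1.2]
grip_width: 0.0197
```

Request:
send_rows:
  steps:
    - [[0, 0, 0], [0, 0, 0], 0.01]
    - [[0, 0, 0], [0, 0, 0], 0.01]
    - [[0, 0, 0], [0, 0, 0], 0.01]
    - [[0, 0, 0], [0, 0, 0], 0.01]
    - [[0, 0, 0], [0, 0, 0], 0.01]

```text
time_s: 7.43
tool_pos: [0.5546, 0.1203, 0.1078]
tool_rot: [-180.0, 0.0, -3.5]
force: [-0.2, 0.1, -2.9]
grip_width: 0.0195
```

Request:
send_rows:
  steps:
    - [[0, 0, 0], [0, 0, 0], 0.01]
    - [[0, 0, 0], [0, 0, 0], 0.01]
    - [[0, 0, 0], [0, 0, 0], 0.01]
    - [[0, 0, 0], [0, 0, 0], 0.01]
    - [[0, 0, 0], [0, 0, 0], 0.01]

```text
time_s: 7.85
tool_pos: [0.5549, 0.1188, 0.1081]
tool_rot: [-180.0, -0.0, -3.6]
force: [-0.4, 0.3, -2.9]
grip_width: 0.0192
```

```bash
python3 -c "
from h import *
snap('scene','s5.png');snap('top','t5.png');snap('wrist','w5.png')
go([.5547,.0697,.08],-3.6)
crop('s5',145,120,345,240,4,'s5b.png')
crop('t5',155,150,355,250,4,'t5b.png')
"
```

```text
t 8.0 tcp [0.555  0.1187 0.1081] [-1.7999e+02 -1.0000e-02 -3.6100e+00] F [-0.39  0.21 -2.12] M [-0.13  0.04 -0.05] w 0.0195
shift [0.0028, 0.0489, 0.0281] rv [-0.0001, -0.0001, -0.0002]
```

View pics/s5b.png

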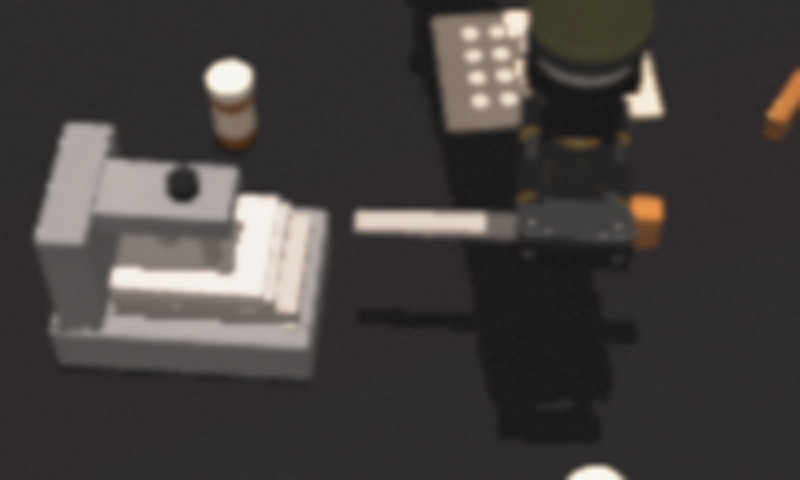

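View pics/t5b.png

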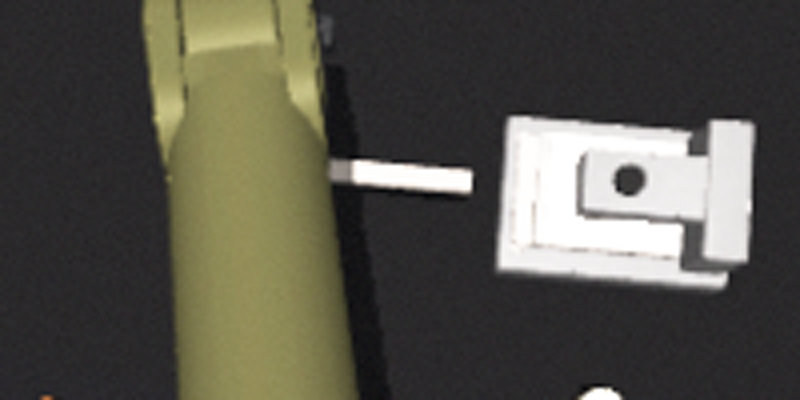

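View pics/w5.png

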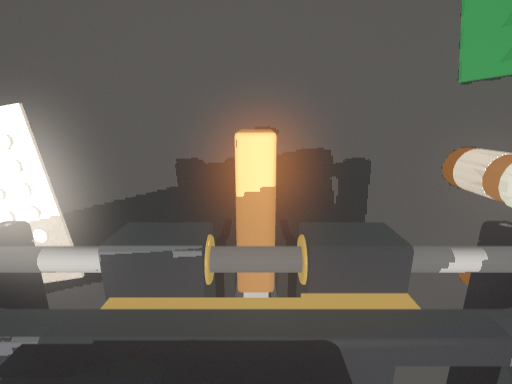

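```bash
python3 - <<'E'
from h import *
np.set_printoptions(precision=4,suppress=True)
s=load('s5');t=load('t5')
def px(x,y,k,x0,y0): return ((x+.5)/k-.5+x0,(y+.5)/k-.5+y0)
def tri(a,b):
    p,d=ray(s,*a);q,e=ray(t,*b)
    A=np.c_[d,-e];l=np.linalg.lstsq(A,q-p,rcond=None)[0]
    return (p+d*l[0]+q+e*l[1])/2, np.linalg.norm(p+d*l[0]-q-e*l[1])
a=px(353,222,4,145,120);b=px(472,181,4,155,150)
print('tip',tri(a,b))
p=[.5456,-.0937,.0]
z=.1075
print('tip s/t at z',onz(s,*a,z),onz(t,*b,z),'expected',np.array([.555,.1187])+.151*np.array([-.0628,-.998]))
# head front top centre both cams
print('head', onz(t,*px(311,301,10,270,165),.138), onz(s,*px((478+468)/2,(172+272)/2,8,145,140),.138))
# blade direction, top
A=onz(t,*px(355,174,4,155,150),.113);B=onz(t,*b,z);print(np.degrees(np.arctan2(*(B-A)[[1,0]])))
A=onz(s,*px(485,225,4,145,120),.113);B=onz(s,*a,z);print(np.degrees(np.arctan2(*(B-A)[[1,0]])))
E
python3 -c "
from h import *
crop('s5',225,165,285,190,13,'s5c.png');crop('t5',230,180,290,205,13,'t5c.png')"
```

```text
tip (array([ 0.5449, -0.0328,  0.1019]), np.float64(0.0019485558286545213))
tip s/t at z [ 0.5493 -0.0334  0.1075] [ 0.544  -0.0315  0.1075] expected [ 0.5455 -0.032 ]
head [ 0.5412 -0.1161  0.138 ] [ 0.5461 -0.1142  0.138 ]
-91.80966613987543
-94.05553497522388
```

View pics/s5c.png

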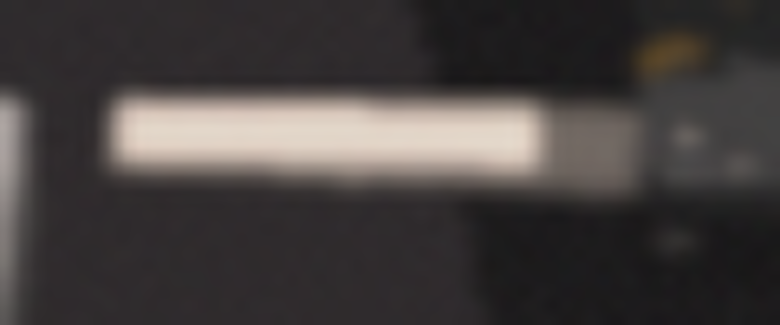

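View pics/t5c.png

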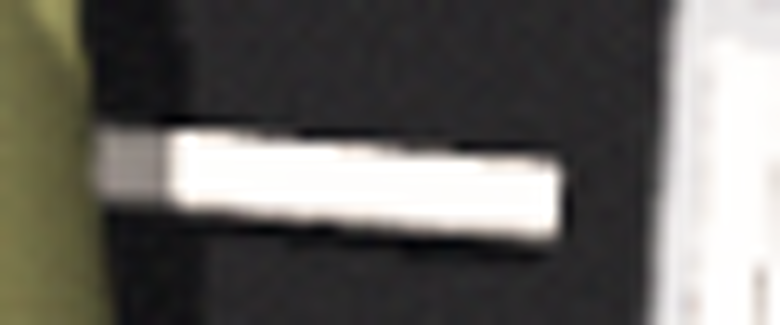

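Request:
send_rows:
  steps:
    - [[0.001, 0.01, 0.003], [0, 0, 0], 0.01]
    - [[0.002, 0.02, 0.007], [0, 0, 0], 0.01]
    - [[0.0025, 0.03, 0.012], [0, 0, 0], 0.01]
    - [[0.0025, 0.04, 0.018], [0, 0, 0], 0.01]
    - [[0.0025, 0.049, 0.025], [0, 0, 0], 0.01]

```text
time_s: 8.42
tool_pos: [0.5542, 0.0675, 0.0824]
tool_rot: [180.0, -0.0, -3.7]
force: [-0.2, 0.1, -2.6]
grip_width: 0.0199
```

Request:
send_rows:
  steps:
    - [[0, 0, 0], [0, 0, 0], 0.01]
    - [[0, 0, 0], [0, 0, 0], 0.01]
    - [[0, 0, 0], [0, 0, 0], 0.01]
    - [[0, 0, 0], [0, 0, 0], 0.01]
    - [[0, 0, 0], [0, 0, 0], 0.01]

```text
time_s: 8.83
tool_pos: [0.5547, 0.0705, 0.0834]
tool_rot: [-180.0, -0.0, -3.5]
force: [0.7, 0.3, -2.7]
grip_width: 0.0193
```

```bash
python3 -c "
from h import *
snap('scene','s6.png');snap('top','t6.png')
go([.5547,.0697,.068],-3.6)
crop('s6',195,150,295,210,8,'s6b.png')
crop('t6',225,165,325,225,8,'t6b.png')
"
```

```text
t 8.93 tcp [0.5546 0.0703 0.0833] [-1.7998e+02 -3.0000e-02 -3.5500e+00] F [ 0.69 -0.2  -2.78] M [-0.09  0.04 -0.02] w 0.0196
shift [0.0002, 0.0006, 0.0153] rv [-0.0004, -0.0006, 0.0008]
```

View pics/s6b.png

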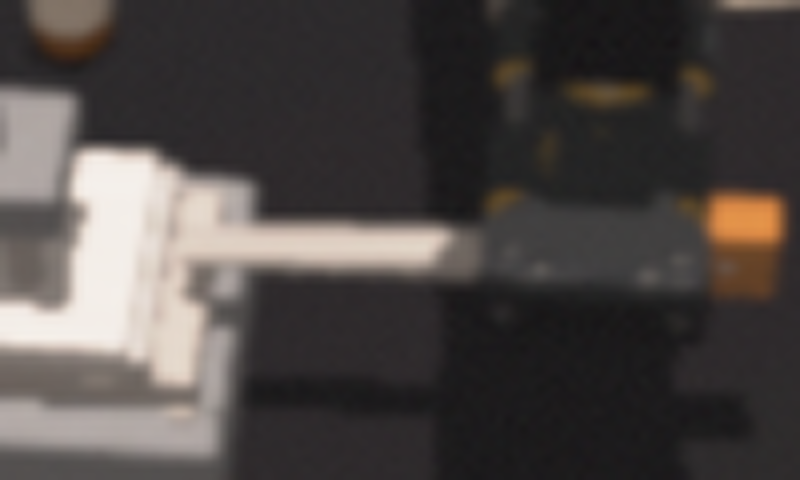

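View pics/t6b.png

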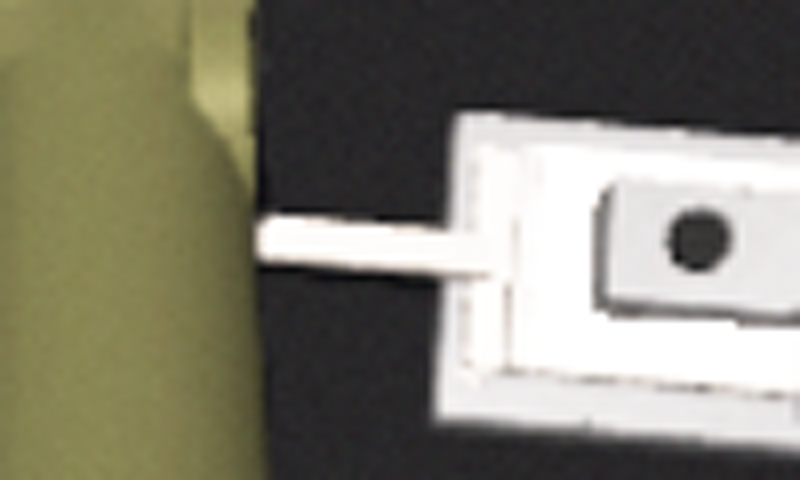

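Request:
send_rows:
  steps:
    - [[0, 0, 0.004], [0, 0, 0], 0.01]
    - [[0, 0, 0.008], [0, 0, 0], 0.01]
    - [[0, 0, 0.011], [0, 0, 0], 0.01]
    - [[0, 0, 0.013], [0, 0, 0], 0.01]
    - [[0, 0, 0.0145], [0, 0, 0], 0.01]

```text
time_s: 9.35
tool_pos: [0.5541, 0.0696, 0.068]
tool_rot: [180.0, 0.0, -3.6]
force: [0.6, -0.9, -2.1]
grip_width: 0.0198
```

Request:
send_rows:
  steps:
    - [[0, 0, 0.0003], [0, 0, 0], 0.01]
    - [[0, 0, 0.0006], [0, 0, 0], 0.01]
    - [[0, 0, 0.001], [0, 0, 0], 0.01]
    - [[0, 0, 0.001], [0, 0, 0], 0.01]
    - [[0, 0, 0.001], [0, 0, 0], 0.01]

```text
time_s: 9.77
tool_pos: [0.5545, 0.0697, 0.0677]
tool_rot: [-180.0, -0.0, -3.6]
force: [0.3, 0.6, -1.7]
grip_width: 0.0196
```

Request:
send_rows:
  steps:
    - [[0, 0, 0.0003], [0, 0, 0], 0.01]
    - [[0, 0, 0.0006], [0, 0, 0], 0.01]
    - [[0, 0, 0.001], [0, 0, 0], 0.01]
    - [[0, 0, 0.001], [0, 0, 0], 0.01]
    - [[0, 0, 0.001], [0, 0, 0], 0.01]

```text
time_s: 10.18
tool_pos: [0.5543, 0.0697, 0.0665]
tool_rot: [-180.0, 0.0, -3.6]
force: [-0.4, -0.1, -3.0]
grip_width: 0.0197
```

```bash
python3 -c "
from h import *
go([.5547,.0697,.065],-3.6)"
```

```text
t 10.18 tcp [0.5543 0.0697 0.0665] [-180.      0.     -3.61] F [-0.41 -0.14 -3.02] M [-0.06  0.05 -0.01] w 0.0197
shift [0.0004, -0.0001, 0.0015] rv [-0.0, 0.0, -0.0002]
```

Request:
send_rows:
  steps:
    - [[0, 0, 0.0003], [0, 0, 0], 0.01]
    - [[0, 0, 0.0007], [0, 0, 0], 0.01]
    - [[0, 0, 0.0007], [0, 0, 0], 0.01]
    - [[0, 0, 0.0007], [0, 0, 0], 0.01]
    - [[0, 0, 0.0007], [0, 0, 0], 0.01]

```text
time_s: 10.6
tool_pos: [0.5544, 0.0697, 0.0659]
tool_rot: [-180.0, -0.0, -3.6]
force: [0.3, 0.6, -2.0]
grip_width: 0.0198
```

```bash
python3 -c "
from h import *
go([.5547,.0697,.065],-3.6)"
```

```text
t 10.6 tcp [0.5544 0.0697 0.0659] [-180.     -0.     -3.61] F [ 0.35  0.57 -1.96] M [-0.05  0.1  -0.07] w 0.0198
shift [0.0003, -0.0001, 0.0009] rv [-0.0001, -0.0, -0.0002]
```

Request:
send_rows:
  steps:
    - [[0, 0, 0.0003], [0, 0, 0], 0.01]
    - [[0, 0, 0.0006], [0, 0, 0], 0.01]
    - [[0, 0, 0.0006], [0, 0, 0], 0.01]
    - [[0, 0, 0.0006], [0, 0, 0], 0.01]
    - [[0, 0, 0.0006], [0, 0, 0], 0.01]

```text
time_s: 11.02
tool_pos: [0.5544, 0.0697, 0.0653]
tool_rot: [-180.0, -0.0, -3.6]
force: [-0.0, 0.4, -2.4]
grip_width: 0.0194
```

```bash
python3 -c "
from h import *
go([.5547,.0697,.065],-3.6)"
```

```text
t 11.02 tcp [0.5544 0.0697 0.0653] [-179.99   -0.     -3.61] F [-0.03  0.38 -2.39] M [-0.13  0.08  0.  ] w 0.0194
shift [0.0003, -0.0, 0.0003] rv [-0.0001, -0.0, -0.0001]
```

Request:
send_rows:
  steps:
    - [[0, 0, 0.0003], [0, 0, 0], 0.01]
    - [[0, 0, 0.0006], [0, 0, 0], 0.01]
    - [[0, 0, 0.0006], [0, 0, 0], 0.01]
    - [[0, 0, 0.0006], [0, 0, 0], 0.01]
    - [[0, 0, 0.0006], [0, 0, 0], 0.01]

```text
time_s: 11.43
tool_pos: [0.5544, 0.0697, 0.0647]
tool_rot: [-180.0, -0.0, -3.6]
force: [0.0, 0.1, -2.6]
grip_width: 0.0198
```

```bash
python3 -c "
from h import *
go([.5547,.0697,.065],-3.6)"
```

```text
t 11.43 tcp [0.5544 0.0697 0.0647] [-1.7999e+02 -1.0000e-02 -3.6100e+00] F [ 0.01  0.06 -2.56] M [-0.06  0.07 -0.  ] w 0.0198
shift [0.0003, -0.0001, -0.0003] rv [-0.0001, -0.0001, -0.0002]
```

Request:
send_rows:
  steps:
    - [[0, 0, 0.0003], [0, 0, 0], 0.01]
    - [[0, 0, 0.0005], [0, 0, 0], 0.01]
    - [[0, 0, 0.0005], [0, 0, 0], 0.01]
    - [[0, 0, 0.0005], [0, 0, 0], 0.01]
    - [[0, 0, 0.0005], [0, 0, 0], 0.01]

```text
time_s: 11.85
tool_pos: [0.5544, 0.0697, 0.0642]
tool_rot: [-180.0, -0.0, -3.6]
force: [0.2, 0.9, -1.9]
grip_width: 0.0199
```

```bash
python3 -c "
from h import *
go([.5547,.0697,.065],-3.6)"
```

```text
t 11.85 tcp [0.5544 0.0697 0.0642] [-180.     -0.     -3.61] F [ 0.23  0.91 -1.93] M [-0.09  0.08  0.02] w 0.0199
shift [0.0003, -0.0001, -0.0008] rv [-0.0001, -0.0001, -0.0001]
```

Request:
send_rows:
  steps:
    - [[0, 0, 0.0003], [0, 0, 0], 0.01]
    - [[0, 0, 0.0005], [0, 0, 0], 0.01]
    - [[0, 0, 0.0005], [0, 0, 0], 0.01]
    - [[0, 0, 0.0005], [0, 0, 0], 0.01]
    - [[0, 0, 0.0005], [0, 0, 0], 0.01]

```text
time_s: 12.27
tool_pos: [0.5544, 0.0697, 0.0637]
tool_rot: [-180.0, -0.0, -3.6]
force: [0.0, -0.3, -1.9]
grip_width: 0.0197
```

```bash
python3 -c "
from h import *
go([.5547,.0697,.065],-3.6)"
```

```text
t 12.27 tcp [0.5544 0.0697 0.0637] [-180.     -0.     -3.61] F [ 0.05 -0.27 -1.86] M [-0.1   0.04  0.01] w 0.0197
shift [0.0003, -0.0, -0.0013] rv [-0.0001, -0.0001, -0.0001]
```

Request:
send_rows:
  steps:
    - [[0, 0, 0.0003], [0, 0, 0], 0.01]
    - [[0, 0, 0.0005], [0, 0, 0], 0.01]
    - [[0, 0, 0.0005], [0, 0, 0], 0.01]
    - [[0, 0, 0.0005], [0, 0, 0], 0.01]
    - [[0, 0, 0.0005], [0, 0, 0], 0.01]

```text
time_s: 12.68
tool_pos: [0.5545, 0.0697, 0.0632]
tool_rot: [-180.0, -0.0, -3.6]
force: [-0.3, 0.5, -0.2]
grip_width: 0.0195
```

```bash
python3 -c "
from h import *
go([.5547,.0697,.065],-3.6)"
```

```text
t 12.68 tcp [0.5545 0.0697 0.0632] [-1.7999e+02 -1.0000e-02 -3.6100e+00] F [-0.32  0.46 -0.16] M [-0.16  0.14 -0.07] w 0.0195
shift [0.0002, -0.0, -0.0018] rv [-0.0001, -0.0002, -0.0002]
```

Request:
send_rows:
  steps:
    - [[0, 0, 0], [0, 0, 0], 0.01]
    - [[0, 0, 0], [0, 0, 0], 0.01]
    - [[0, 0, 0], [0, 0, 0], 0.01]
    - [[0, 0, 0], [0, 0, 0], 0.01]
    - [[0, 0, 0], [0, 0, 0], 0.01]

```text
time_s: 13.1
tool_pos: [0.5544, 0.0697, 0.0632]
tool_rot: [-180.0, -0.0, -3.6]
force: [-0.0, 0.4, -0.7]
grip_width: 0.0194
```

```bash
python3 -c "
from h import *
snap('scene','s7.png');snap('top','t7.png')
crop('s7',195,150,295,210,8,'s7b.png')
go([.5547,.0697,.065],-3.6)"
```

```text
t 13.2 tcp [0.5544 0.0697 0.0632] [-1.7999e+02 -1.0000e-02 -3.6000e+00] F [ 0.47  0.55 -1.09] M [-0.16  0.14  0.06] w 0.0199
shift [0.0003, 0.0, -0.0018] rv [-0.0001, -0.0001, -0.0001]
```

View pics/s7b.png

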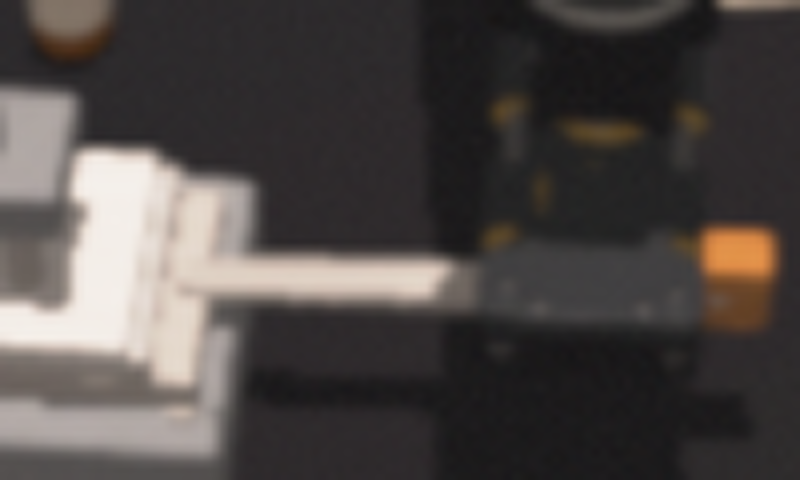

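Request:
send_rows:
  steps:
    - [[0, 0.004, 0], [0, 0, 0], 0.01]
    - [[0, 0.008, 0], [0, 0, 0], 0.01]
    - [[0, 0.012, 0], [0, 0, 0], 0.01]
    - [[0, 0.016, 0], [0, 0, 0], 0.01]
    - [[0, 0.02, 0], [0, 0, 0], 0.01]

```text
time_s: 13.62
tool_pos: [0.5531, 0.0491, 0.0632]
tool_rot: [-180.0, -0.0, -3.6]
force: [0.4, 1.2, -0.8]
grip_width: 0.0195
```

```bash
python3 -c "
from h import *
go([.5547,.0697,.0632],-3.6)"
```

```text
t 13.62 tcp [0.5531 0.0491 0.0632] [-1.7999e+02 -1.0000e-02 -3.6300e+00] F [ 0.39  1.15 -0.79] M [-0.04  0.02  0.  ] w 0.0195
shift [0.0002, -0.0207, 0.0] rv [-0.0001, -0.0002, -0.0006]
```

Request:
send_rows:
  steps:
    - [[0, 0.004, 0], [0, 0, 0], 0.01]
    - [[0, 0.008, 0], [0, 0, 0], 0.01]
    - [[0, 0.012, 0], [0, 0, 0], 0.01]
    - [[0, 0.016, 0], [0, 0, 0], 0.01]
    - [[0, 0.02, 0], [0, 0, 0], 0.01]

```text
time_s: 14.03
tool_pos: [0.5519, 0.0295, 0.0632]
tool_rot: [-180.0, -0.0, -3.6]
force: [-0.7, 0.9, 0.2]
grip_width: 0.0199
```

```bash
python3 -c "
from h import *
go([.5547,.0697,.0632],-3.6)"
```

```text
t 14.03 tcp [0.5519 0.0295 0.0632] [-1.7999e+02 -1.0000e-02 -3.6000e+00] F [-0.7   0.92  0.16] M [-0.01  0.02  0.01] w 0.0199
shift [0.0003, -0.0403, 0.0001] rv [-0.0003, -0.0002, -0.0001]
```

Request:
send_rows:
  steps:
    - [[0, 0.003, 0], [0, 0, 0], 0.01]
    - [[0, 0.006, 0], [0, 0, 0], 0.01]
    - [[0, 0.009, 0], [0, 0, 0], 0.01]
    - [[0, 0.012, 0], [0, 0, 0], 0.01]
    - [[0, 0.012, 0], [0, 0, 0], 0.01]

```text
time_s: 14.45
tool_pos: [0.5512, 0.0169, 0.0633]
tool_rot: [180.0, -0.0, -3.6]
force: [0.2, 0.7, 0.2]
grip_width: 0.0194
```

Request:
send_rows:
  steps:
    - [[0, 0.002, 0], [0, 0, 0], 0.01]
    - [[0, 0.004, 0], [0, 0, 0], 0.01]
    - [[0, 0.006, 0], [0, 0, 0], 0.01]
    - [[0, 0.008, 0], [0, 0, 0], 0.01]
    - [[0, 0.008, 0], [0, 0, 0], 0.01]

```text
time_s: 14.87
tool_pos: [0.5507, 0.0092, 0.0633]
tool_rot: [180.0, -0.0, -3.6]
force: [0.4, 1.3, 1.3]
grip_width: 0.0197
```

```bash
python3 -c "
from h import *
snap('scene','s8.png');snap('top','t8.png')
crop('s8',175,140,295,210,6.5,'s8b.png')
crop('t8',225,165,325,225,8,'t8b.png')
go([.5547,.0697,.0632],-3.6)"
```

```text
t 14.97 tcp [0.5507 0.0093 0.0632] [ 1.7997e+02 -1.0000e-02 -3.6300e+00] F [-0.59  0.61  1.25] M [-0.21  0.05  0.05] w 0.0195
shift [0.0002, -0.0606, -0.0] rv [0.0005, -0.0003, -0.0005]
```

View pics/s8b.png

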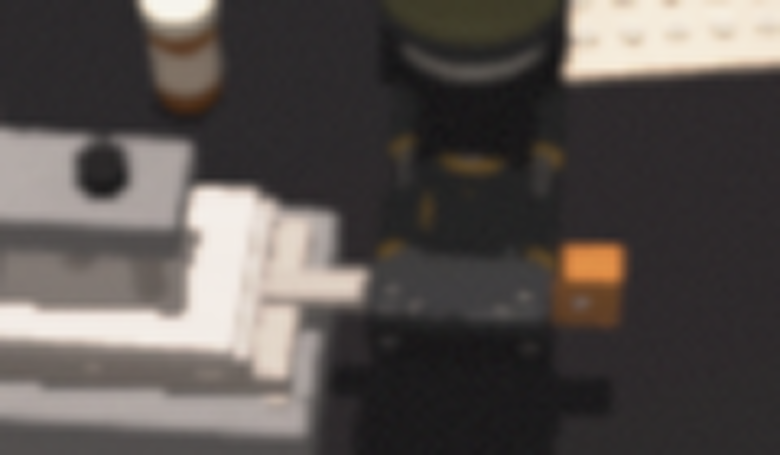

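View pics/t8b.png

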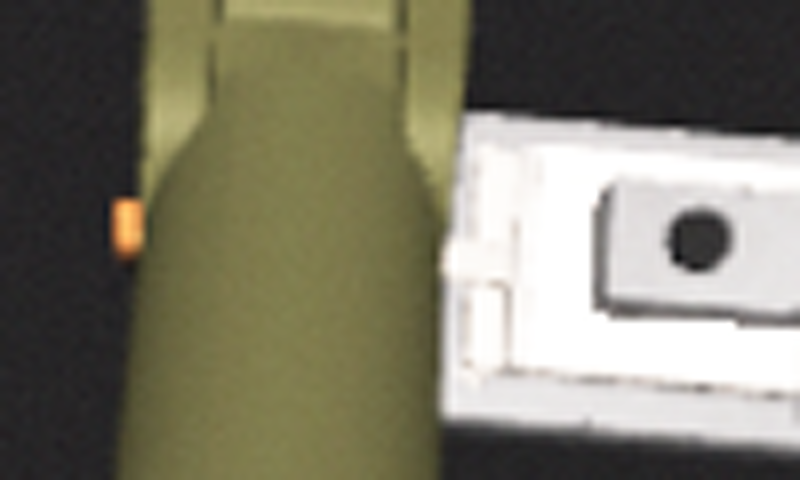

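Request:
send_rows:
  steps:
    - [[0, 0, -0.0003], [0, 0, 0], 0.01]
    - [[0, 0, -0.0003], [0, 0, 0], 0.01]
    - [[0, 0, -0.0003], [0, 0, 0], 0.01]
    - [[0, 0, -0.0003], [0, 0, 0], 0.01]
    - [[0, 0, -0.0003], [0, 0, 0], 0.01]

```text
time_s: 15.38
tool_pos: [0.5505, 0.0093, 0.0633]
tool_rot: [180.0, 0.0, -3.6]
force: [1.2, -0.0, -0.7]
grip_width: 0.0197
```

```bash
python3 -c "
from h import *
go([.5547,.0697,.0632],-3.6)"
```

```text
t 15.38 tcp [0.5505 0.0093 0.0633] [179.97   0.    -3.62] F [ 1.22 -0.02 -0.67] M [-0.47 -0.07  0.05] w 0.0197
shift [0.0003, -0.0606, 0.0001] rv [0.0006, 0.0, -0.0004]
```

Request:
send_rows:
  steps:
    - [[0, 0.002, 0], [0, 0, 0], 0.01]
    - [[0, 0.004, 0], [0, 0, 0], 0.01]
    - [[0, 0.006, 0], [0, 0, 0], 0.01]
    - [[0, 0.006, 0], [0, 0, 0], 0.01]
    - [[0, 0.006, 0], [0, 0, 0], 0.01]

```text
time_s: 15.8
tool_pos: [0.5501, 0.0035, 0.0634]
tool_rot: [180.0, 0.0, -3.6]
force: [-1.3, 0.1, -0.1]
grip_width: 0.0193
```

```bash
python3 -c "
from h import *
go([.5547,.0697,.0632],-3.6)"
```

```text
t 15.8 tcp [0.5501 0.0035 0.0634] [ 1.7999e+02  1.0000e-02 -3.6300e+00] F [-1.27  0.08 -0.09] M [-0.15  0.1   0.  ] w 0.0193
shift [0.0004, -0.0664, 0.0002] rv [0.0001, 0.0002, -0.0006]
```

Request:
send_rows:
  steps:
    - [[0, 0.001, 0], [0, 0, 0], 0.01]
    - [[0, 0.002, 0], [0, 0, 0], 0.01]
    - [[0, 0.003, 0], [0, 0, 0], 0.01]
    - [[0, 0.004, 0], [0, 0, 0], 0.01]
    - [[0, 0.004, 0], [0, 0, 0], 0.01]

```text
time_s: 16.22
tool_pos: [0.5499, -0.0005, 0.0634]
tool_rot: [180.0, -0.0, -3.6]
force: [0.5, 1.3, -0.5]
grip_width: 0.0196
```

```bash
python3 -c "
from h import *
go([.5547,.0697,.0632],-3.6)"
```

```text
t 16.22 tcp [ 5.499e-01 -5.000e-04  6.340e-02] [179.99  -0.    -3.62] F [ 0.46  1.35 -0.49] M [-0.05  0.01 -0.03] w 0.0196
shift [0.0003, -0.0704, 0.0002] rv [0.0001, -0.0, -0.0004]
```

Request:
send_rows:
  steps:
    - [[0, 0.001, 0], [0, 0, 0], 0.01]
    - [[0, 0.002, 0], [0, 0, 0], 0.01]
    - [[0, 0.003, 0], [0, 0, 0], 0.01]
    - [[0, 0.003, 0], [0, 0, 0], 0.01]
    - [[0, 0.003, 0], [0, 0, 0], 0.01]

```text
time_s: 16.63
tool_pos: [0.5497, -0.0035, 0.0634]
tool_rot: [180.0, -0.0, -3.6]
force: [0.0, 1.0, -0.8]
grip_width: 0.0196
```

```bash
python3 -c "
from h import *
go([.5547,.0697,.0632],-3.6)"
```

```text
t 16.63 tcp [ 0.5497 -0.0035  0.0634] [179.98  -0.    -3.62] F [ 0.03  0.98 -0.82] M [-0.1   0.03 -0.02] w 0.0196
shift [0.0003, -0.0734, 0.0002] rv [0.0003, -0.0, -0.0004]
```

Request:
send_rows:
  steps:
    - [[0, 0.001, 0], [0, 0, 0], 0.01]
    - [[0, 0.0015, 0], [0, 0, 0], 0.01]
    - [[0, 0.002, 0], [0, 0, 0], 0.01]
    - [[0, 0.0025, 0], [0, 0, 0], 0.01]
    - [[0, 0.0025, 0], [0, 0, 0], 0.01]

```text
time_s: 17.05
tool_pos: [0.5496, -0.0058, 0.0635]
tool_rot: [-180.0, -0.0, -3.6]
force: [-0.5, 1.4, 0.3]
grip_width: 0.0197
```

Request:
send_rows:
  steps:
    - [[0, 0.0005, 0], [0, 0, 0], 0.01]
    - [[0, 0.001, 0], [0, 0, 0], 0.01]
    - [[0, 0.0015, 0], [0, 0, 0], 0.01]
    - [[0, 0.002, 0], [0, 0, 0], 0.01]
    - [[0, 0.002, 0], [0, 0, 0], 0.01]

```text
time_s: 17.47
tool_pos: [0.5495, -0.0078, 0.0635]
tool_rot: [180.0, -0.0, -3.6]
force: [0.1, 1.6, 0.1]
grip_width: 0.0197
```

```bash
python3 -c "
from h import *
go([.5547,.0697,.0632],-3.6)"
```

```text
t 17.47 tcp [ 0.5495 -0.0078  0.0635] [ 1.80e+02 -1.00e-02 -3.62e+00] F [0.09 1.6  0.05] M [0.04 0.05 0.  ] w 0.0197
shift [0.0003, -0.0777, 0.0003] rv [0.0, -0.0001, -0.0003]
```

Request:
send_rows:
  steps:
    - [[0, 0.0005, 0], [0, 0, 0], 0.01]
    - [[0, 0.001, 0], [0, 0, 0], 0.01]
    - [[0, 0.0015, 0], [0, 0, 0], 0.01]
    - [[0, 0.002, 0], [0, 0, 0], 0.01]
    - [[0, 0.002, 0], [0, 0, 0], 0.01]

```text
time_s: 17.88
tool_pos: [0.5494, -0.0095, 0.0635]
tool_rot: [-180.0, -0.0, -3.6]
force: [-0.0, 2.5, -1.3]
grip_width: 0.0196
```

```bash
python3 -c "
from h import *
go([.5547,.0697,.0632],-3.6)"
```

```text
t 17.88 tcp [ 0.5494 -0.0095  0.0635] [-179.98   -0.     -3.6 ] F [-0.01  2.5  -1.29] M [ 0.28  0.08 -0.01] w 0.0196
shift [0.0003, -0.0793, 0.0003] rv [-0.0004, -0.0001, -0.0001]
```

Request:
send_rows:
  steps:
    - [[0, 0.0005, 0], [0, 0, 0], 0.01]
    - [[0, 0.001, 0], [0, 0, 0], 0.01]
    - [[0, 0.0015, 0], [0, 0, 0], 0.01]
    - [[0, 0.002, 0], [0, 0, 0], 0.01]
    - [[0, 0.002, 0], [0, 0, 0], 0.01]

```text
time_s: 18.3
tool_pos: [0.5494, -0.0108, 0.0636]
tool_rot: [-179.9, -0.0, -3.6]
force: [0.4, 4.7, 0.5]
grip_width: 0.0195
```

```bash
python3 -c "
from h import *
go([.5547,.0697,.0632],-3.6)"
```

```text
t 18.3 tcp [ 0.5494 -0.0108  0.0636] [-1.7993e+02 -1.0000e-02 -3.5800e+00] F [0.41 4.73 0.54] M [ 0.86 -0.05 -0.01] w 0.0195
shift [0.0003, -0.0807, 0.0005] rv [-0.0012, -0.0002, 0.0004]
```

Request:
send_rows:
  steps:
    - [[0, 0.0005, 0], [0, 0, 0], 0.01]
    - [[0, 0.001, 0], [0, 0, 0], 0.01]
    - [[0, 0.0015, 0], [0, 0, 0], 0.01]
    - [[0, 0.0015, 0], [0, 0, 0], 0.01]
    - [[0, 0.0015, 0], [0, 0, 0], 0.01]

```text
time_s: 18.72
tool_pos: [0.5494, -0.0114, 0.0636]
tool_rot: [-179.9, -0.0, -3.6]
force: [0.4, 6.4, 1.6]
grip_width: 0.02
```

```bash
python3 -c "
from h import *
snap('scene','s9.png')
crop('s9',175,140,295,210,6.5,'s9b.png')
go([.5547,.0697,.0632],-3.6)"
```

```text
t 18.77 tcp [ 0.5493 -0.0114  0.0636] [-1.7988e+02 -1.0000e-02 -3.5500e+00] F [0.7  5.99 2.01] M [ 1.2   0.06 -0.01] w 0.0197
shift [0.0003, -0.0813, 0.0006] rv [-0.0021, -0.0002, 0.0009]
```

View pics/s9b.png

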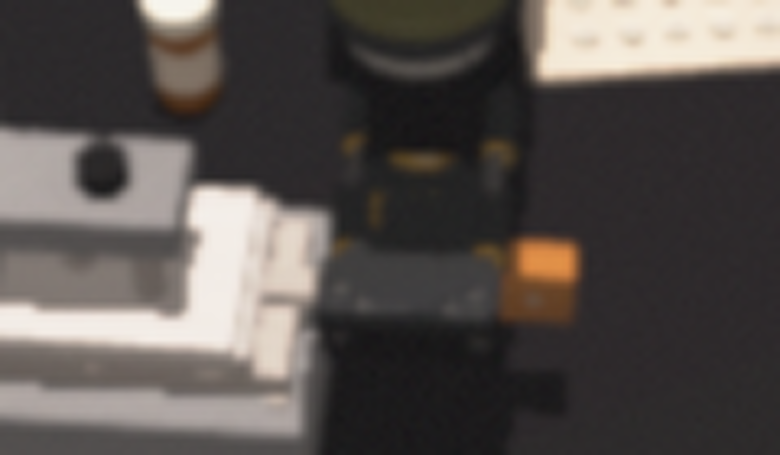

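Request:
send_rows:
  steps:
    - [[0, 0.0005, 0], [0, 0, 0], 0.01]
    - [[0, 0.001, -0.0001], [0, 0, 0], 0.01]
    - [[0, 0.0015, -0.0002], [0, 0, 0], 0.01]
    - [[0, 0.0015, -0.0003], [0, 0, 0], 0.01]
    - [[0, 0.0015, -0.0003], [0, 0, 0], 0.01]

```text
time_s: 19.18
tool_pos: [0.5492, -0.0121, 0.0636]
tool_rot: [-179.8, -0.0, -3.5]
force: [1.1, 7.4, -0.2]
grip_width: 0.0197
```

```bash
python3 -c "
from h import *
go([.5547,.0697,.0632],-3.6)"
```

```text
t 19.18 tcp [ 0.5492 -0.0121  0.0636] [-179.83   -0.     -3.52] F [ 1.14  7.41 -0.21] M [ 1.45 -0.09  0.01] w 0.0197
shift [0.0005, -0.0819, 0.0007] rv [-0.0029, -0.0001, 0.0015]
```

Request:
send_rows:
  steps:
    - [[0, 0, 0], [0, 0, 0], 0.01]
    - [[0, 0, 0], [0, 0, 0], 0.01]
    - [[0, 0, 0], [0, 0, 0], 0.01]
    - [[0, 0, 0], [0, 0, 0], 0.01]
    - [[0, 0, 0], [0, 0, 0], 0.01]

```text
time_s: 19.6
tool_pos: [0.5492, -0.012, 0.0637]
tool_rot: [-179.8, -0.0, -3.5]
force: [1.7, 7.7, -0.4]
grip_width: 0.0198
```

```bash
python3 -c "
from h import *
c=snap('wrist','w10.png');snap('scene','s10.png');snap('top','t10.png')
go([.5547,.0697,.0632],-3.6)
crop('w10',200,110,310,310,3,'w10b.png');crop('w5',200,110,310,310,3,'w5b.png')
a=cv2.imread('pics/w10b.png');b=cv2.imread('pics/w5b.png');cv2.imwrite('pics/w10c.png',np.hstack([b,a]))
crop('s10',195,165,245,205,15,'s10c.png')
crop('s7',195,165,245,205,15,'s7c.png')
"
```

```text
t 19.75 tcp [ 0.5492 -0.012   0.0636] [-1.7983e+02 -1.0000e-02 -3.5100e+00] F [1.82 7.56 0.03] M [ 1.48 -0.08 -0.01] w 0.0195
shift [0.0005, -0.0819, 0.0007] rv [-0.0029, -0.0001, 0.0015]
```

View pics/w10c.png

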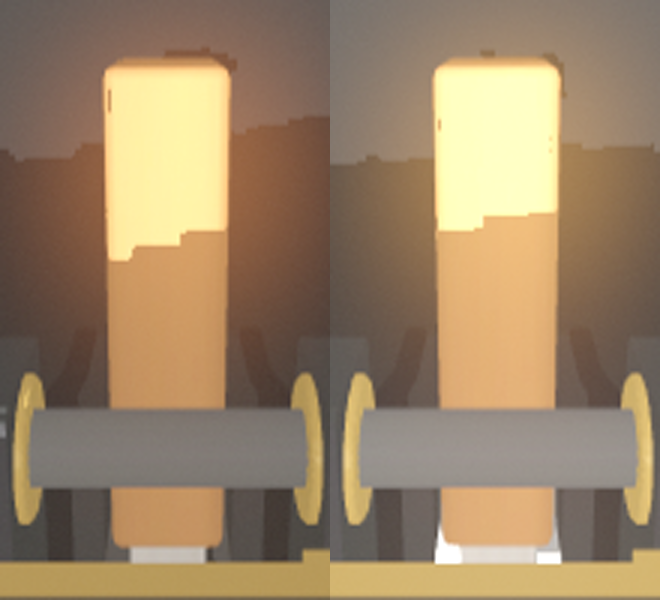

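View pics/s10c.png

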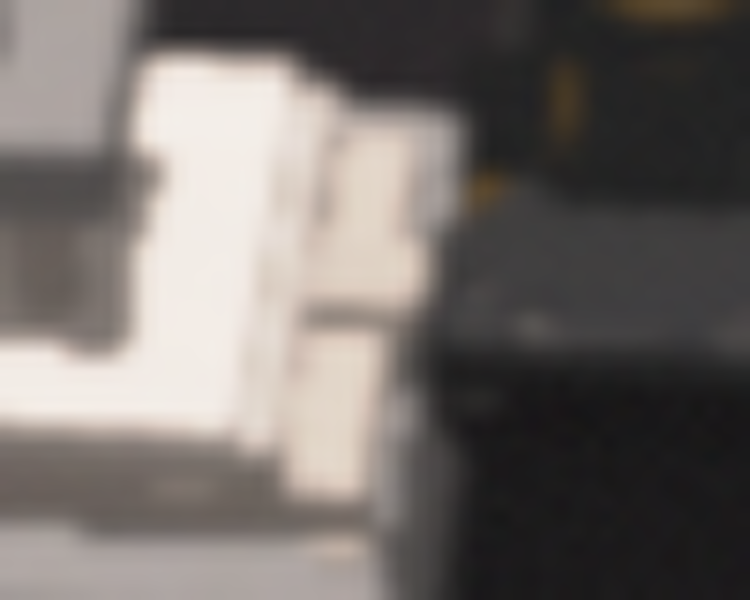

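View pics/s7c.png

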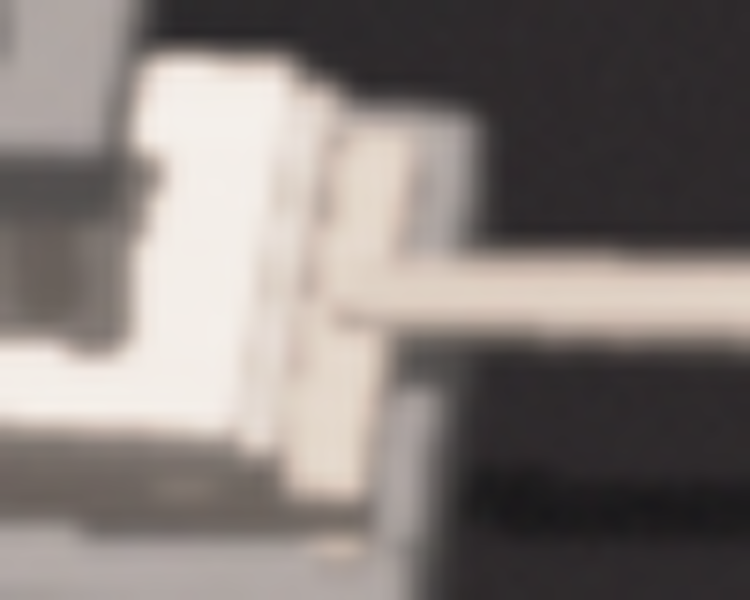

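```bash
python3 -c "
from h import *
go([.5547,.0697,.0632],-3.6); o=env.get_obs(); print(abs(o['joint_velocities']).max())
print(env.sign_off())"
```

```text
t 19.75 tcp [ 0.5492 -0.012   0.0636] [-1.7983e+02 -1.0000e-02 -3.5100e+00] F [1.82 7.56 0.03] M [ 1.48 -0.08 -0.01] w 0.0195
shift [0.0005, -0.0819, 0.0007] rv [-0.0029, -0.0001, 0.0015]
0.14871424127322125
the job is handed in; nothing more can be done
None
```

The larger feeler gauge is seated in the press gap and still held by its handle. I handed the job in at about 19.8 s with the arm at rest. sign_off gave no verdict.

I gripped the gauge about 22 mm ahead of the handle's centre and laid the tip on the lip. I then slid it in along the press axis in small steps until it dragged.

**Last checks**
- **Drag:** it held steady at about 7.6 N, inside the 6–15 N range, with almost no leaning on the lower plate.
- **Depth:** the tip is about 70 mm past the mouth. The plate height I felt, about 60.2 mm, predicts contact at about 71–72 mm.
- **Plates and bystanders:** drag began to rise about 3 mm before the final position, so I estimate any platen lift at no more than 0.2 mm. None was visible in the pictures. I saw no bystander moved, though I checked only close crops, not the whole bench.
- **Grip:** the wrist picture showed no slip of more than about 1 mm.

**What did not fully settle**
- The drag was still climbing slightly with each small push, so I did not see it level off before stopping.
- The push left the tool tilted about 0.17° and turned about 0.1°, with about 1.8 N of side force.
- The top and scene cameras disagreed by about 5 mm in x. The blade's sideways centring on the plates is therefore only good to about 3 mm.

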